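Load and lock the clamshell test jig

ROBOT

A 7-joint arm with a two-finger parallel gripper is mounted at the origin on the work surface. World frame = base frame: x ahead of the robot, y to its left, z up, the work surface at z = 0. Lengths are in m, angles in rad, forces in N, time in s.
With the tool pointing down it reaches from about 0.4 to 0.85 m from the base axis. Payload 10.4 kg.
Tool frame: the origin (TCP) lies on the centre line of the jaws, within the pads' length; the fingertips stand 11 mm ahead of it and the grasp point (between the pads) lies 8 mm behind it (manip.finger_overhang is the distance from the TCP to the fingertips, in m); z points along the fingers, y is the line along which they close (so a half turn about z gives the same grasp; the last joint's range is limited). The gripper opens to 85 mm and grips with 20 to 120 N. Pads are 22 mm wide; open, the fingers measure 114 mm over their backs; the gripper's body (76 mm by 85 mm) begins 54 mm behind the grasp point. The pads swing forward as they close: fully open they stand 13 mm farther back than shut.
Start: joints at [1.266, 0.332, -0.065, 1.46, 0.022, 1.35, -0.088], TCP at [0.174, -0.6, 0.242] pointing down, gripper open.
Joint ranges: [-2.6, 2.6], [-0.5, 2.12], [-1.47, 1.34], [0.16, 2.42], [-1.27, 4.41], [0.06, 2.06], [-2.6, 2.6]. Speed limits (rad/s): [2.22, 2.22, 2.79, 2.79, 3.14, 3.14, 3.14].

INTERFACE

Orientations are given as a unit quaternion [x, y, z, w].
In Python, from workcell import manip, imaging, workorder gives the robot as it stands.
- The arm moves only by the tool jog_arm, never from a script. Its argument "deltas" is a list of rows, each an object with "gripper": the opening, from 0 (shut) to 1 (fully open); "offset": the shift along the tool's x, y, z in m, a list of three; "rotation": the turn, a rotation vector about the tool's x, y, z in degrees, a list of three. In form: [{"gripper": gripper, "offset": [tx, ty, tz], "rotation": [ax, ay, az]}, ...]. A call has 1 to 20 rows; each row shifts and turns the commanded pose from where the row before left it, along the tool's axes as they then stand; what a row does not reach is not made up. A row lasts 1/10 s, in which the tool goes at most 50 mm and 8.59 degrees, less where a joint would pass 70% of its speed; a pose out of reach is approached as far as the arm can. A call with a gripper value outside its range is refused whole. The fingers move at their own pace and stop on an object; "newtons" is the grip in N (left out, the last holds). Time passes only in rows, so rows that do not move let the fingers close. It gives the time, the measured TCP pose, the force, the opening and the grip force at its end, in the units of the state.
- manip.get_obs(): the state, without advancing time (a new reading comes with each control period).
- imaging.camera(name): name is "scene" or "top" or "wrist"; returns the picture (480x640x3 uint8, blue, green, red); there is no depth.
- imaging.camera_model(name): a dict with "camera_matrix" (3x3 intrinsics, pixels), "world_to_cam" (4x4, takes a point from world to camera coordinates); the wrist camera has in their place "hand_eye" (4x4, takes a point from camera to tool coordinates, whose origin is the TCP and whose axes are the flange's). Camera axes: x right, y up, looking along -z (the intrinsics and any distortion apply to the point x, -y, -z); pixel columns grow to the right and rows downward; lengths in m; the calibration is good to about 2 mm. A picture is of the moment at which its call begins: read the wrist's pose just before it. camera_model takes no time and is no camera call.
- workorder.hand_in(): hands the job in; it is judged then, once.
The state is a dict: "clock": time; "joint_pos": joint angles; "joint_velocities": joint speeds; "tau": joint torques, N m; "position": TCP position; "ee_rot": TCP orientation; "ft_force": force on the tool from outside, world axes, zero at the start; "torque": the same for the moment, N m; "grip_width": opening from 0.0 (shut) to 1.0 (fully open); "grasp_force": force on a finger pad.
Only numpy, scipy, OpenCV 4.12 (cv2) and the standard library are available. Lean on these libraries where they do the work, as an engineer would, in place of code of your own. Each camera call takes 0.05 s, during which the arm holds its last target. There are 200 camera calls.

TASK

Seat the rectangular steel bearing block fully down in the matching pocket of the open clamshell jig and let go of it, close the hinged red lid over it, then take the yellow-handled lock pin from its black rest and push it down through the lid's hole into the hole of the jig below. Bumpers spring the lid a little ajar, so finish while still holding: keep pushing the pin down, its collar pressing the lid fully shut onto the jig, and do not let go. Leave the other things where they are.

Things in the scene. Friction and masses are not known exactly. Their poses are not given: they have to be found in the camera images.
- jig: aluminium jig base, fixed, 175 long (its x, -90 to +85) x 100 wide (y) x 30 high. Origin on the table below the pocket's centre; +x points from the lock-hole end to the hinge end. Pocket 47 x 31 (long side along x, 2 mm chamfer), sunk 16 from the top face, floor at height 14. Two rubber spring bumpers, 6 proud, at x = -60, y = +-36
- pocket (a point): centre of the pocket's floor, in the jig's axes, 14 above the table
- jig_hole (a point): centre of the mouth of the lock hole in the jig's top face (height 30); vertical through hole 13 in diameter, 60 from the pocket's centre towards jig -x
- lid_hinge (a point): middle of the lid's hinge axis, at height 30, 70 from the pocket's centre towards jig +x; the axis runs along jig y
- lid (a joint): angle of the red lid about the hinge: 0 fully shut (level, flat on the jig's top), pi/2 upright, grows as it opens away from the pocket; starts at 1.65 to 1.95, stop 2.15. A stiff friction hinge: it stays where left; 1 to 5 N at its front end moves it. The bumpers push back over the last 0.045 rad; let go, it rests ajar at 0.03 to 0.04; about 8 N down at the lock hole shuts it fully
- lid_hole (a point): centre of the mouth of the lock hole in the lid's outer (upper) face; through hole 13 in diameter, lid 14 thick, 130 from the hinge axis. Its z axis is normal to the lid's outer face, pointing outwards (up when the lid is shut), its x axis points to the hinge. Shut, it lies straight above jig_hole, at height 44
- lid_edge (a point): middle of the front edge of the lid's outer face, 155 from the hinge; a finger lip 50 wide, 8 thick stands out 14 further. The lid is 100 wide, red, with a clear window over the block (2 mm over a seated block)
- block: the rectangular steel bearing block, 44 (its x) x 28 (y) x 24 high, 150 to 230 g, standing loose on the black mat; origin at the centre of its underside, z up. In the pocket either way round; seated it stands 8 above the jig's top
- pin: lock pin, 75 long, 70 g, standing upright in its rest. Origin at the tip of the shank (bottom), z up along the pin. Shank 10 in diameter, 40 long, tapered over the last 4; collar 26 in diameter from 40 to 45; yellow grip 16 in diameter from 45 to 75 above the tip
- pin_collar (a point): centre of the underside of the pin's collar, 40 above the tip; it lies on the lid's outer face (height 44) when the pin is fully in
- pin_rest: black fixed block 60 x 60 x 45 high with a vertical through hole 13 in diameter in the middle; origin at the centre of its underside. The pin stands in it, collar on its top, tip 5 above the table
- bushing: round brass bushing, 36 in diameter, 24 high, to be left; origin at the centre of its underside
- hexblock: green hexagonal spacer, 38 across flats, 20 high, to be left; origin at the centre of its underside
- caliper: caliper 200 long lying beyond the work area, to be left; origin at its middle, underside
- screwdriver: screwdriver lying near the robot, to be left; origin on its underside
- bottle: white bottle with blue cap, 52 in diameter, 110 high, to be left; origin at the centre of its underside
- tray: empty blue tray 130 x 180 x 30, to be left; origin at the centre of its underside
- weight: brass test weight, 40 in diameter, 50 high, to be left; origin at the centre of its underside
Things that resemble listed ones, but are neither listed nor needed, are in the scene too. Leave any green look-alike of the jig alone.

How it is judged:
On the way, in this order (a step that is already met when the one before it is completed fails the run):
1. the bearing block sits flat on the floor of the jig's pocket, let go (z of block in the frame of pocket below 0.003 m and horizontal distance between block and pocket below 0.004 m and angle between the x axis of block and the x axis of jig, either way round below 0.12 rad and angle between block's own z axis and vertical below 0.06 rad and contact force between the fingers and block below 0.2 N), for 0.2 s.
2. the lid is closed down onto its bumpers (value of joint lid below 0.08 rad), for 0.1 s.
3. the pin has gone through the lid into the jig's hole (z of pin in the frame of jig_hole below -0.01 m and horizontal distance between pin and jig_hole below 0.005 m), for 0.1 s.
At the end, for the whole second after the job is handed in: Through the last second: fingers push the pin (over 2 N), the pin presses the lid (over 3 N), lid within 0.012 rad of shut, pin tip over 22 mm below the jig's top, within 5 mm of the hole's axis, tilt under 0.12 rad; block flat on the pocket floor (3 mm in height, 4 mm sideways, 0.12 rad) (value of joint lid below 0.012 rad and z of pin in the frame of jig_hole below -0.022 m and horizontal distance between pin and jig_hole below 0.005 m and angle between pin's own z axis and vertical below 0.12 rad and contact force between pin and lid above 3 N and contact force between the fingers and pin above 2 N and z of block in the frame of pocket below 0.003 m and horizontal distance between block and pocket below 0.004 m and angle between the x axis of block and the x axis of jig, either way round below 0.12 rad and angle between block's own z axis and vertical below 0.06 rad); the arm keeps its last pose, push and grip.
It fails at once if another thing on the table was moved by more than 3 cm (distance of any of bushing, hexblock, caliper, screwdriver, bottle, tray, weight from where it was at the start of the episode above 0.03 m).
It also fails if it takes over 72 s, if anything falls off the work surface, if the arm or the gripper's body presses on something with over 40 N, if the wrist force passes 120 N, or if a joint passes its speed limit or range.

## Working session

There is one attempt and no reset: what is moved stays moved. The work goes in short steps, Python scripts to look and compute and a tool call to move; the robot and the scene stay as the last step left them, time stands still between calls to the robot, and variables do not carry over. Pictures are saved under pics/ and viewed, at most 10 in all, crops included, and the job is handed in when it is done.

Besides the shell and the picture viewer there is one more tool, called after ">>>" by a JSON object that holds its "op" and its "data", one argument or row to a line. jog_arm: Moves the arm, as the interface text tells. Its arguments: {"type":"object","properties":{"deltas":{"type":"array","items":{"type":"object","properties":{"gripper":{"type":"number"},"offset":{"type":"array","items":{"type":"number"}},"rotation":{"type":"array","items":{"type":"number"}}}}},"newtons":{"type":"number"}},"required":["deltas"]}

```bash
mkdir -p pics; ls; python3 - <<'E'
from workcell import manip, imaging, workorder
import cv2
for n in("scene","top"):
    cv2.imwrite(f"pics/{n}0.png",imaging.camera(n)); m=imaging.camera_model(n); print(n,m)
print(imaging.camera_model("wrist")); print(manip.get_obs())
E
```

```text
pics
scene {'camera_matrix': array([[576.92994309,   0.        , 325.28433824],
       [  0.        , 576.92994309, 242.67136816],
       [  0.        ,   0.        ,   1.        ]]), 'world_to_cam': array([[-0.14186243,  0.98984038, -0.00954273,  0.06634057],
       [-0.74933788, -0.10108486,  0.65442692,  0.29182316],
       [ 0.64681357,  0.09998932,  0.75606504, -1.71877233],
       [ 0.        ,  0.        ,  0.        ,  1.        ]])}
top {'camera_matrix': array([[558.15241582,   0.        , 324.83795391],
       [  0.        , 558.15241582, 234.60751206],
       [  0.        ,   0.        ,   1.        ]]), 'world_to_cam': array([[-0.02138931, -0.99976047, -0.00463725, -0.00872388],
       [ 0.99280828, -0.02178658,  0.11771603, -0.4825793 ],
       [-0.11778886, -0.00208603,  0.99303647, -1.46769466],
       [ 0.        ,  0.        ,  0.        ,  1.        ]])}
{'camera_matrix': array([[407.02665773,   0.        , 315.31096726],
       [  0.        , 407.02665773, 233.78633043],
       [  0.        ,   0.        ,   1.        ]]), 'hand_eye': array([[-3.63690289e-05,  9.58
[... 334 characters left out ...]
pos': array([ 1.26639909,  0.33279875, -0.06471747,  1.4608355 ,  0.02157487,
        1.34991589, -0.0884597 ]), 'joint_velocities': array([ 0.00056519, -0.00318053, -0.00068866, -0.00165546,  0.00166811,
       -0.00094473, -0.00070374]), 'tau': array([ 2.25046570e-03, -6.26746416e+01,  4.97692684e-02, -3.92434287e+01,
        1.62984326e-02,  6.83511767e-03,  8.33018134e-05]), 'position': array([ 0.17372833, -0.60003739,  0.24161215]), 'ee_rot': array([ 9.90085084e-01,  1.40467531e-01, -1.02082485e-04, -6.23379193e-04]), 'ft_force': array([-0.19056573,  0.18248884, -0.24091593]), 'torque': array([-0.02161748,  0.015407  , -0.0231519 ]), 'grasp_force': 0.0, 'grip_width': 1.0001752956302103}
```

View pics/top0.png

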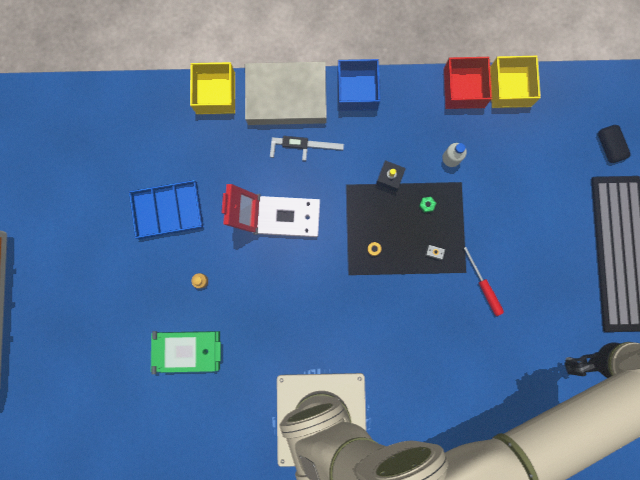

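View pics/scene0.png

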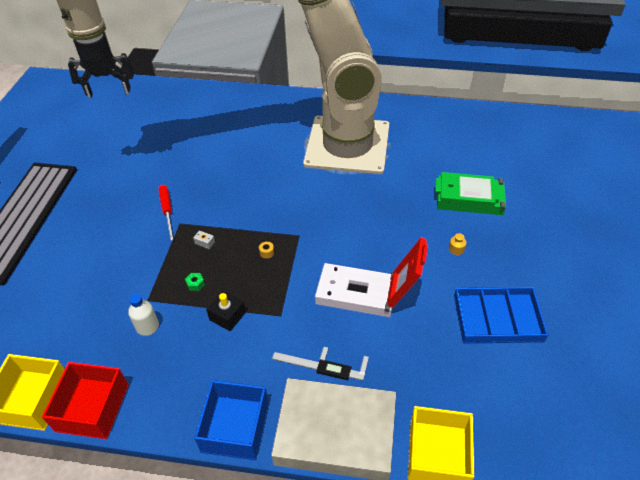

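Candidates (top picture):
- **Block:** grey rectangle at (436,252), against the brass ring (374,249) and green hexagon (428,204). I choose the grey one.
- **Jig:** white with the red lid at (288,216), against the green look-alike (185,352). I choose the white one.
- **Pin:** yellow grip in the black rest at (391,174), against the weight (199,281) and bottle (455,155). I choose the one in the rest.

One close crop to check.

```bash
cat > h.py <<'E'
import numpy as np, cv2
from scipy.spatial.transform import Rotation as R
from workcell import manip, imaging
def ray(n,uv,z,obs=None):
    "pixel -> world point on plane z"
    m=imaging.camera_model(n); K=m["camera_matrix"]
    d=np.linalg.inv(K)@[uv[0],uv[1],1]; d=np.array([d[0],-d[1],-d[2]])
    if n=="wrist":
        T=np.eye(4);T[:3,:3]=R.from_quat(obs["ee_rot"]).as_matrix();T[:3,3]=obs["position"]
        W=T@m["hand_eye"]
    else: W=np.linalg.inv(m["world_to_cam"])
    d=W[:3,:3]@d; c=W[:3,3]
    return c+d*(z-c[2])/d[2]
def proj(n,p,obs=None):
    m=imaging.camera_model(n)
    if n=="wrist":
        T=np.eye(4);T[:3,:3]=R.from_quat(obs["ee_rot"]).as_matrix();T[:3,3]=obs["position"]
        M=np.linalg.inv(T@m["hand_eye"])
    else: M=m["world_to_cam"]
    q=M@np.append(p,1); q=m["camera_matrix"]@[q[0],-q[1],-q[2]]
    return q[:2]/q[2]
def state():
    o=manip.get_obs(); r=R.from_quat(o["ee_rot"]).as_matrix()
    print("t",round(o["clock"],2),"p",o["position"].round(4),"x",r[:,0].round(3),"z",r[:,2].round(3),"F",o["ft_force"].round(1),"g",round(o["grip_width"],3),round(o["grasp_force"],1))
    return o
E
python3 - <<'E'
from h import *
im=cv2.imread("pics/top0.png")
c=im[140:270,215:475]
cv2.imwrite("pics/c0.png",cv2.resize(c,None,fx=3,fy=3,interpolation=cv2.INTER_CUBIC))
for n,uv,z in [("block",(436,252),.024),("pin",(391.5,173),.08),("rest",(391,176),.045),("pocket",(285.5,216),.03),("jighole",(308,217),.03),("bushing",(374,249),.024),("hex",(428,204),.02)]:
    print(n,ray("top",uv,z).round(3))
E
```

```text
block [ 0.429 -0.316  0.024]
pin [ 0.635 -0.197  0.08 ]
rest [ 0.635 -0.2    0.045]
pocket [0.535 0.086 0.03 ]
jighole [0.531 0.025 0.03 ]
bushing [ 0.441 -0.15   0.024]
hex [ 0.561 -0.301  0.02 ]
```

View pics/c0.png

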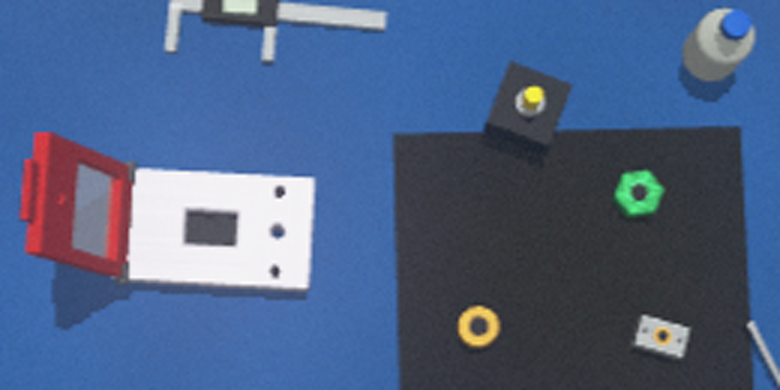

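The crop confirms the choice: a grey rectangular block with a brass-coloured centre at crop (662,337), the pin at crop (532,100), and the jig hole at crop (277,231) between its two bumpers. I'm moving above the block for a close look.

>>> {"op": "jog_arm", "data": {
  "deltas": [
    {"rotation":[0,0,7],"offset":[0,0,0]},
    {"rotation":[0,0,7],"offset":[0,0,0]},
    {"rotation":[0,0,7],"offset":[0,0,0]},
    {"rotation":[0,0,7],"offset":[0,0,0]},
    {"offset":[0.019,-0.033,0.01]},
    {"offset":[0.019,-0.033,0.01]},
    {"offset":[0.019,-0.033,0.01]},
    {"offset":[0.019,-0.033,0.01]},
    {"offset":[0.019,-0.033,0.01]},
    {"offset":[0.019,-0.033,0.01]},
    {"offset":[0.019,-0.033,0.01]},
    {"offset":[0.019,-0.033,0.01]},
    {"offset":[0.019,-0.033,0.01]},
    {"offset":[0.019,-0.033,0.01]},
    {"offset":[0,0,0]},
    {"offset":[0,0,0]}
  ]
}}

```text
schema error: expected keys gripper, offset, rotation
```

```bash
python3 - <<'E'
from h import *
o=state(); im=imaging.camera("wrist"); cv2.imwrite("pics/w1.png",im)
print(proj("wrist",[.429,-.316,.024],o), o["joint_pos"].round(2))
# lid tip from top view: y at z=.17, hinge
print(ray("top",(222.5,203),.17),ray("top",(258,215),.03))
g=cv2.cvtColor(im,cv2.COLOR_BGR2GRAY); hsv=cv2.cvtColor(im,cv2.COLOR_BGR2HSV)
m=((hsv[...,1]<70)&(g>110)).astype('uint8')
n,l,s,c=cv2.connectedComponentsWithStats(m)
for i in range(1,n):
    if s[i,4]>1500:
        cn=cv2.findContours((l==i).astype('uint8'),cv2.RETR_EXTERNAL,cv2.CHAIN_APPROX_NONE)[0][0]
        b=cv2.boxPoints(cv2.minAreaRect(cn)); w=np.array([ray("wrist",p,.024,o)[:2] for p in b])
        print(s[i],b.round(),w.round(4),w.mean(0).round(4))
E
```

```text
t 0.1 p [ 0.1737 -0.6     0.2416] x [ 0.961  0.278 -0.   ] z [-0.     0.001 -1.   ] F [-0.2  0.2 -0.2] g 1.0 0.0
[   4.27519127 -293.75888221] [ 1.27  0.33 -0.06  1.46  0.02  1.35 -0.09]
[0.54874205 0.228895   0.17      ] [0.53915487 0.15947459 0.03      ]
[ 517    0  109  197 4952] [[514. 188.]
 [604. -10.]
 [626.   0.]
 [536. 198.]] [[ 0.2305 -0.7626]
 [ 0.3896 -0.7652]
 [ 0.3882 -0.7846]
 [ 0.2278 -0.7848]] [ 0.309  -0.7743]
[ 546    0   94  205 4538] [[545. 198.]
 [637.  -1.]
 [659.   9.]
 [566. 208.]] [[ 0.2301 -0.7916]
 [ 0.3913 -0.7926]
 [ 0.3898 -0.8119]
 [ 0.2272 -0.8136]] [ 0.3096 -0.8024]
[ 575   73   65  141 2790] [[574. 207.]
 [639.  73.]
 [659.  83.]
 [594. 216.]] [[ 0.2302 -0.8199]
 [ 0.3445 -0.8198]
 [ 0.3424 -0.8393]
 [ 0.2271 -0.8412]] [ 0.286 -0.83 ]
```

View pics/w1.png

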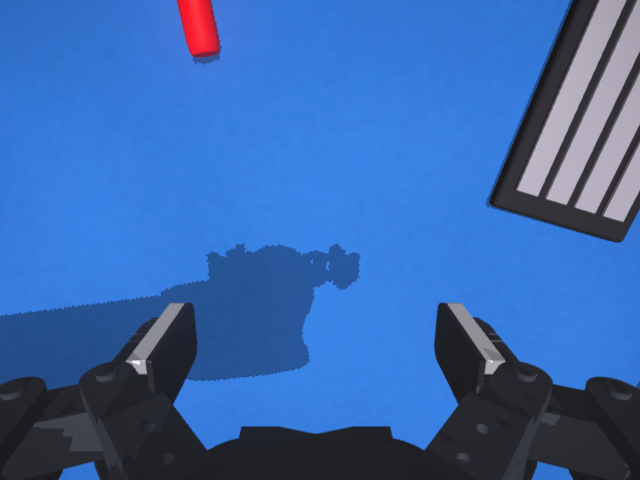

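The picture is still from the start pose: the call was refused because every row needs all three keys. I'm resending it complete.

>>> {"op": "jog_arm", "data": {
  "deltas": [
    {"gripper":1,"rotation":[0,0,7],"offset":[0,0,0]},
    {"gripper":1,"rotation":[0,0,7],"offset":[0,0,0]},
    {"gripper":1,"rotation":[0,0,7],"offset":[0,0,0]},
    {"gripper":1,"rotation":[0,0,7],"offset":[0,0,0]},
    {"gripper":1,"rotation":[0,0,0],"offset":[0.019,-0.033,0.01]},
    {"gripper":1,"rotation":[0,0,0],"offset":[0.019,-0.033,0.01]},
    {"gripper":1,"rotation":[0,0,0],"offset":[0.019,-0.033,0.01]},
    {"gripper":1,"rotation":[0,0,0],"offset":[0.019,-0.033,0.01]},
    {"gripper":1,"rotation":[0,0,0],"offset":[0.019,-0.033,0.01]},
    {"gripper":1,"rotation":[0,0,0],"offset":[0.019,-0.033,0.01]},
    {"gripper":1,"rotation":[0,0,0],"offset":[0.019,-0.033,0.01]},
    {"gripper":1,"rotation":[0,0,0],"offset":[0.019,-0.033,0.01]},
    {"gripper":1,"rotation":[0,0,0],"offset":[0.019,-0.033,0.01]},
    {"gripper":1,"rotation":[0,0,0],"offset":[0.019,-0.033,0.01]},
    {"gripper":1,"rotation":[0,0,0],"offset":[0,0,0]},
    {"gripper":1,"rotation":[0,0,0],"offset":[0,0,0]}
  ]
}}

```text
clock: 1.75
position: [0.4278, -0.3157, 0.1419]
ee_rot: [0.995, -0.102, -0.0, -0.0]
ft_force: [-0.8, -0.4, -0.0]
grip_width: 0.999
grasp_force: 0.0
```

```bash
cat > blk.py <<'E'
from h import *
o=state(); im=imaging.camera("wrist"); cv2.imwrite("pics/w2.png",im)
print(proj("wrist",[.429,-.316,.024],o), o["joint_pos"].round(2))
hsv=cv2.cvtColor(im,cv2.COLOR_BGR2HSV); g=im.max(2)
m=((g>90)&(hsv[...,1]<90)).astype('uint8')
n,l,s,c=cv2.connectedComponentsWithStats(m)
for i in range(1,n):
    if s[i,4]>1500:
        cn=cv2.findContours((l==i).astype('uint8'),cv2.RETR_EXTERNAL,cv2.CHAIN_APPROX_NONE)[0][0]
        b=cv2.boxPoints(cv2.minAreaRect(cn)); w=np.array([ray("wrist",p,.024,o)[:2] for p in b])
        print(s[i],b.round().tolist(),w.round(4).tolist(),w.mean(0).round(4))
E
python3 blk.py
```

```text
t 1.75 p [ 0.4278 -0.3157  0.1419] x [ 0.979 -0.203 -0.001] z [-0.001  0.    -1.   ] F [-0.8 -0.4 -0. ] g 0.999 0.0
[315.96943141 228.4021455 ] [ 0.78  0.22 -0.25  1.82  0.06  1.11 -1.28]
[ 165    0  161  107 9316] [[165.0, 0.0], [325.0, 0.0], [325.0, 106.0], [165.0, 106.0]] [[0.5731, -0.2615], [0.5553, -0.3472], [0.501, -0.3363], [0.5201, -0.2445]] [ 0.5374 -0.2974]
[   34    98   481   277 44493] [[17.0, 174.0], [468.0, 78.0], [515.0, 296.0], [63.0, 392.0]] [[0.5005, -0.1434], [0.4992, -0.4202], [0.3555, -0.4372], [0.3456, -0.1115]] [ 0.4252 -0.2781]
[  53  389   76   91 1614] [[46.0, 411.0], [80.0, 389.0], [136.0, 474.0], [102.0, 496.0]] [[0.3323, -0.0928], [0.3454, -0.1242], [0.2628, -0.1381], [0.247, -0.1046]] [ 0.2969 -0.1149]
```

View pics/w2.png

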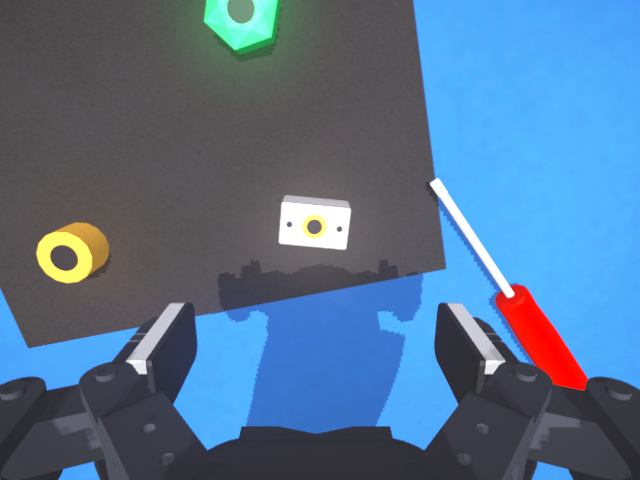

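The wrist view shows the block's top face with corners at about (281,202), (350,207), (347,249) and (279,243), hole centre at (314,227). The bushing, hexagon and screwdriver are well clear of the fingers.

```bash
python3 - <<'E'
from h import *
o=manip.get_obs(); im=cv2.imread("pics/w2.png")
m=(im.min(2)>200).astype('uint8'); m[:150]=0;m[290:]=0;m[:,:250]=0;m[:,400:]=0
cn=max(cv2.findContours(m,cv2.RETR_EXTERNAL,cv2.CHAIN_APPROX_NONE)[0],key=cv2.contourArea)
w=np.array([ray("wrist",p[0],.024,o)[:2] for p in cn]).astype('f4')
r=cv2.minAreaRect(w*1000); print(r)
b=[ray("wrist",p,.024,o)[:2] for p in [(281,202),(350,207),(347,249),(279,243)]]
b=np.array(b); print(b.mean(0)); v=b[1]-b[0]+b[2]-b[3]; print(v/2, np.degrees(np.arctan2(v[1],v[0])))
Rm=R.from_quat(o["ee_rot"]).as_matrix()
c=np.array([*np.array(r[0])/1000,.0])-[*o["position"][:2],0]
print("tool delta",Rm.T@c)
E
```

```text
((430.48187255859375, -316.37530517578125), (43.945064544677734, 28.029373168945312), 72.59645080566406)
[ 0.4303595  -0.31655073]
[-0.01257799 -0.04203999] -106.65671601090747
tool delta [ 3.16180786e-03 -1.11280549e-03 -1.77987834e-06]
```

>>> {"op": "jog_arm", "data": {
  "deltas": [
    {"gripper":0.8,"rotation":[0,0,5.6],"offset":[0.003,-0.001,0.02]},
    {"gripper":0.8,"rotation":[0,0,0],"offset":[0,0,0.035]},
    {"gripper":0.8,"rotation":[0,0,0],"offset":[0,0,0.035]},
    {"gripper":0.8,"rotation":[0,0,0],"offset":[0,0,0.018]},
    {"gripper":0.8,"rotation":[0,0,0],"offset":[0,0,0.01]},
    {"gripper":0.8,"rotation":[0,0,0],"offset":[0,0,0]},
    {"gripper":0.3,"rotation":[0,0,0],"offset":[0,0,0]},
    {"gripper":0.3,"rotation":[0,0,0],"offset":[0,0,0]},
    {"gripper":0.3,"rotation":[0,0,0],"offset":[0,0,0]},
    {"gripper":0.3,"rotation":[0,0,0],"offset":[0,0,0]},
    {"gripper":0.3,"rotation":[0,0,0],"offset":[0,0,0]}
  ],
  "newtons": 50
}}

```text
clock: 2.9
position: [0.4316, -0.3169, 0.0261]
ee_rot: [0.988, -0.152, 0.001, 0.001]
ft_force: [-1.2, 0.3, 6.3]
grip_width: 0.495
grasp_force: 51.3
```

```bash
python3 - <<'E'
from h import *
o=state(); print(manip.finger_overhang, 0.085*o["grip_width"])
E
```

```text
t 2.9 p [ 0.4316 -0.3169  0.0261] x [ 0.954 -0.3    0.003] z [ 0.002 -0.002 -1.   ] F [-1.2  0.3  6.3] g 0.495 51.3
0.011 0.04205223124513011
```

>>> {"op": "jog_arm", "data": {
  "deltas": [
    {"gripper":0.3,"rotation":[0,0,0],"offset":[0,0,-0.025]},
    {"gripper":0.3,"rotation":[0,0,0],"offset":[0,0,-0.045]},
    {"gripper":0.3,"rotation":[0,0,-6.5],"offset":[0,0,-0.045]},
    {"gripper":0.3,"rotation":[0,0,-7],"offset":[0,0,-0.015]},
    {"gripper":0.3,"rotation":[0,0,0],"offset":[0.0015,-0.0405,0]},
    {"gripper":0.3,"rotation":[0,0,0],"offset":[0.0015,-0.0405,0]},
    {"gripper":0.3,"rotation":[0,0,0],"offset":[0.0015,-0.0405,0]},
    {"gripper":0.3,"rotation":[0,0,0],"offset":[0.0015,-0.0405,0]},
    {"gripper":0.3,"rotation":[0,0,0],"offset":[0.0015,-0.0405,0]},
    {"gripper":0.3,"rotation":[0,0,0],"offset":[0.0015,-0.0405,0]},
    {"gripper":0.3,"rotation":[0,0,0],"offset":[0.0015,-0.0405,0]},
    {"gripper":0.3,"rotation":[0,0,0],"offset":[0.0015,-0.0405,0]},
    {"gripper":0.3,"rotation":[0,0,0],"offset":[0.0015,-0.0405,0]},
    {"gripper":0.3,"rotation":[0,0,0],"offset":[0.0015,-0.0405,0]},
    {"gripper":0.3,"rotation":[0,0,0],"offset":[0,0,0]},
    {"gripper":0.3,"rotation":[0,0,0],"offset":[0,0,0]},
    {"gripper":0.3,"rotation":[0,0,0],"offset":[0,0,0]}
  ]
}}

```text
clock: 4.6
position: [0.4737, 0.0858, 0.1545]
ee_rot: [0.999, -0.035, 0.0, 0.0]
ft_force: [-0.5, -1.1, -1.9]
grip_width: 0.494
grasp_force: 51.7
```

```bash
python3 - <<'E'
from h import *
o=state(); im=imaging.camera("wrist"); cv2.imwrite("pics/w3.png",im); print(o["joint_pos"].round(2))
np.save("o3.npy",o,allow_pickle=True)
E
```

```text
t 4.6 p [0.4737 0.0858 0.1545] x [ 0.998 -0.07   0.   ] z [ 0.    -0.001 -1.   ] F [-0.5 -1.1 -1.9] g 0.494 51.7
[ 0.32  0.14 -0.63  1.91  0.09  1.12 -1.99]
```

View pics/w3.png

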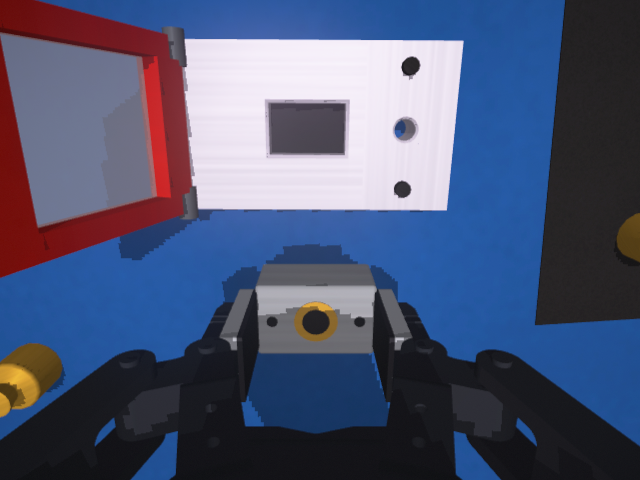

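The wrist view shows the block held squarely (its hole at (316,321)). The pocket mouth spans about (265..348, 99..157), the lock hole is at (405,129), the bumpers at (411,66) and (402,189), and the lid leans well back on the left. I'm enlarging the crop for a closer reading.

```bash
python3 - <<'E'
im=__import__("cv2").imread("pics/w3.png"); import cv2
cv2.imwrite("pics/c3.png",cv2.resize(im[85:175,250:430],None,fx=4.4,fy=4.4,interpolation=cv2.INTER_CUBIC))
E
```

```text
(no output)
```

View pics/c3.png

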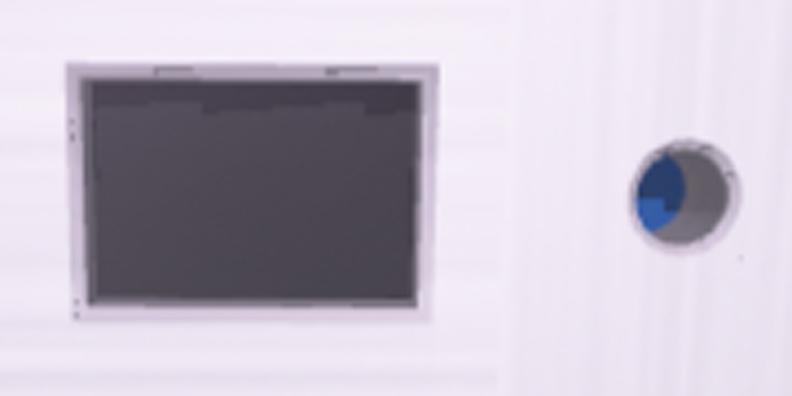

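```bash
python3 - <<'E'
from h import *
o=np.load("o3.npy",allow_pickle=True).item()
q=lambda p,z:ray("wrist",(250+p[0]/4.4,85+p[1]/4.4),z,o)[:2]
c=np.array([q(p,.03) for p in [(66,63),(440,63),(431,321),(75,321)]])
print("sizes",np.linalg.norm(c[1]-c[0]),np.linalg.norm(c[3]-c[2]),np.linalg.norm(c[3]-c[0]),np.linalg.norm(c[2]-c[1]))
P=c.mean(0); h=q((685,196),.03); print("pocket",P,"hole",h,np.linalg.norm(h-P),"ang jigx",np.degrees(np.arctan2(*(P-h)[::-1])))
v=c[0]-c[1]+c[3]-c[2]; print("edge ang",np.degrees(np.arctan2(v[1],v[0])))
e=[ray("wrist",p,.03,o)[:2] for p in [(463,41),(447,210)]]; v=e[0]-e[1]; print("front edge",np.linalg.norm(v),np.degrees(np.arctan2(v[1],v[0]))+90)
b=ray("wrist",(316,321),.1524,o)[:2]
# block corners top face
Rm=R.from_quat(o["ee_rot"]).as_matrix()
print("block",b,"tool",Rm.T@np.append(b-o["position"][:2],0)); 
d=np.append(P-b,0); print("delta tool",Rm.T@d)
E
```

```text
sizes 0.050938391333526935 0.050462842494705035 0.03473549872291783 0.034749016752383455
pocket [0.53645644 0.08639317] hole [0.53204037 0.02648794] 0.06006777949934316 ang jigx 85.78391609929189
edge ang 85.9669990052368
front edge 0.10004882777992856 85.98695627550018
block [0.47258523 0.08604955] tool [-1.08568040e-03 -1.95094061e-04 -5.31181562e-07]
delta tool [ 6.36893402e-02 -4.82881393e-03  1.91489440e-05]
```

>>> {"op": "jog_arm", "data": {
  "deltas": [
    {"gripper":0.3,"rotation":[0,0,0],"offset":[0.032,-0.0024,0]},
    {"gripper":0.3,"rotation":[0,0,0],"offset":[0.0317,-0.0024,0]},
    {"gripper":0.3,"rotation":[0,0,0],"offset":[0,0,0.03]},
    {"gripper":0.3,"rotation":[0,0,0],"offset":[0,0,0.03]},
    {"gripper":0.3,"rotation":[0,0,0],"offset":[0,0,0.02]},
    {"gripper":0.3,"rotation":[0,0,0],"offset":[0,0,0.012]},
    {"gripper":0.3,"rotation":[0,0,0],"offset":[0,0,0]},
    {"gripper":0.3,"rotation":[0,0,0],"offset":[0,0,0]},
    {"gripper":0.3,"rotation":[0,0,0],"offset":[0,0,0]}
  ]
}}

```text
clock: 5.55
position: [0.5384, 0.0873, 0.0637]
ee_rot: [0.999, -0.035, 0.001, -0.0]
ft_force: [-0.2, -0.3, -1.3]
grip_width: 0.494
grasp_force: 51.7
```

```bash
python3 - <<'E'
from h import *
o=state(); im=imaging.camera("wrist"); cv2.imwrite("pics/w4.png",im)
Rm=R.from_quat(o["ee_rot"]).as_matrix(); b=o["position"]+Rm@[-.0011,-.0002,0]
print("block-pocket err",b[:2]-[.53646,.08639], "tool",Rm[:2,:2].T@([.53646,.08639]-b[:2]))
E
```

```text
t 5.55 p [0.5384 0.0873 0.0637] x [ 0.998 -0.069  0.002] z [ 0.002  0.    -1.   ] F [-0.2 -0.3 -1.3] g 0.494 51.7
block-pocket err [0.0008461  0.00117045] tool [-0.00076288  0.00122632]
```

View pics/w4.png

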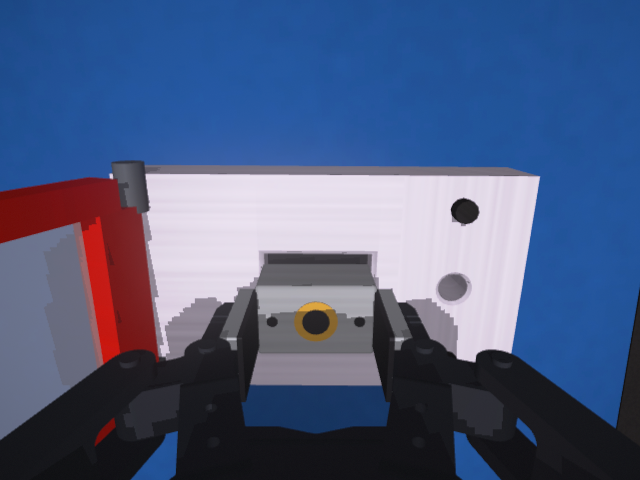

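The view shows the block's lower far edge over the pocket mouth (far chamfer edge at row 252, columns 260..377). It sits about 1 mm left of centre, which agrees with the computed offset. I'm correcting that and lowering.

>>> {"op": "jog_arm", "data": {
  "deltas": [
    {"gripper":0.3,"rotation":[0,0,0],"offset":[-0.0008,0.0011,0]},
    {"gripper":0.3,"rotation":[0,0,0],"offset":[0,0,0]},
    {"gripper":0.3,"rotation":[0,0,0],"offset":[0,0,0.005]},
    {"gripper":0.3,"rotation":[0,0,0],"offset":[0,0,0.005]},
    {"gripper":0.3,"rotation":[0,0,0],"offset":[0,0,0.005]},
    {"gripper":0.3,"rotation":[0,0,0],"offset":[0,0,0.003]},
    {"gripper":0.3,"rotation":[0,0,0],"offset":[0,0,0]}
  ]
}}

```text
clock: 6.3
position: [0.5362, 0.0863, 0.0436]
ee_rot: [0.999, -0.034, -0.001, 0.0]
ft_force: [-0.9, 0.2, -0.9]
grip_width: 0.495
grasp_force: 51.7
```

>>> {"op": "jog_arm", "data": {
  "deltas": [
    {"gripper":0.3,"rotation":[0,0,0],"offset":[0,0,0.0015]},
    {"gripper":0.3,"rotation":[0,0,0],"offset":[0,0,0]},
    {"gripper":0.7,"rotation":[0,0,0],"offset":[0,0,0]},
    {"gripper":0.7,"rotation":[0,0,0],"offset":[0,0,0]},
    {"gripper":0.7,"rotation":[0,0,0],"offset":[0,0,0]},
    {"gripper":0.7,"rotation":[0,0,0],"offset":[0,0,-0.02]},
    {"gripper":0.7,"rotation":[0,0,0],"offset":[0,0,-0.03]},
    {"gripper":0,"rotation":[0,0,0],"offset":[0,0,-0.03]},
    {"gripper":0,"rotation":[0,0,0],"offset":[0,0,-0.02]},
    {"gripper":0,"rotation":[0,0,0],"offset":[-0.05,0,0]},
    {"gripper":0,"rotation":[0,0,0],"offset":[-0.02,0,0]},
    {"gripper":0,"rotation":[0,0,0],"offset":[0,0,0]},
    {"gripper":0,"rotation":[0,0,0],"offset":[0,0,0]}
  ]
}}

```text
clock: 7.6
position: [0.4671, 0.0909, 0.1433]
ee_rot: [0.999, -0.035, 0.001, 0.0]
ft_force: [0.7, 0.2, -0.1]
grip_width: 0.0
grasp_force: 0.0
```

```bash
python3 - <<'E'
from h import *
o=state(); im=imaging.camera("wrist"); cv2.imwrite("pics/w5.png",im); np.save("o5.npy",o,allow_pickle=True)
for z in (.038,.042,.046): print(z,proj("wrist",[.53646,.08639,z],o))
E
```

```text
t 7.6 p [0.4671 0.0909 0.1433] x [ 0.998 -0.069  0.001] z [ 0.001 -0.001 -1.   ] F [ 0.7  0.2 -0.1] g 0.0 0.0
0.038 [315.35905235 118.10376254]
0.042 [315.37025295 118.19605168]
0.046 [315.38184225 118.29154367]
```

View pics/w5.png

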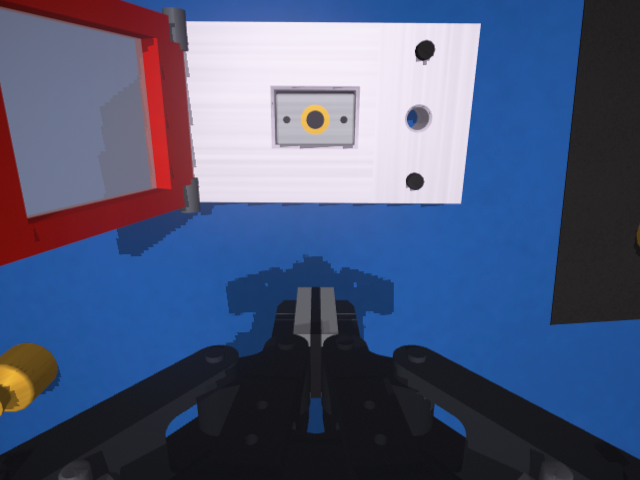

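The block sits centred in the pocket (hole at (316,119), predicted (315,118)). I'm tapping it down once with the shut fingers to make sure it's on the floor.

>>> {"op": "jog_arm", "data": {
  "deltas": [
    {"gripper":0,"rotation":[0,0,0],"offset":[0.035,0,0.03]},
    {"gripper":0,"rotation":[0,0,0],"offset":[0.035,0,0.03]},
    {"gripper":0,"rotation":[0,0,0],"offset":[0,0,0.02]},
    {"gripper":0,"rotation":[0,0,0],"offset":[0,0,0.008]},
    {"gripper":0,"rotation":[0,0,0],"offset":[0,0,0.005]},
    {"gripper":0,"rotation":[0,0,0],"offset":[0,0,0.003]},
    {"gripper":0,"rotation":[0,0,0],"offset":[0,0,0]}
  ]
}}

```text
clock: 8.35
position: [0.5366, 0.0865, 0.0491]
ee_rot: [0.999, -0.034, 0.0, 0.001]
ft_force: [-9.9, -1.9, 17.9]
grip_width: -0.001
grasp_force: 8.3
```

The fingertips stopped at 0.0381 m, so the block's top is at its seated height. Next the lid: go up, over and behind it.

>>> {"op": "jog_arm", "data": {
  "deltas": [
    {"gripper":0,"rotation":[0,0,0],"offset":[0,0,-0.02]},
    {"gripper":0,"rotation":[0,0,0],"offset":[0,0,-0.045]},
    {"gripper":0,"rotation":[0,0,0],"offset":[0,0,-0.045]},
    {"gripper":0,"rotation":[0,0,0],"offset":[0,0,-0.045]},
    {"gripper":0,"rotation":[0,0,0],"offset":[0,0,-0.045]},
    {"gripper":0,"rotation":[0,0,0],"offset":[0,-0.045,0]},
    {"gripper":0,"rotation":[0,0,0],"offset":[0,-0.045,0]},
    {"gripper":0,"rotation":[0,0,0],"offset":[0,-0.045,0]},
    {"gripper":0,"rotation":[0,0,0],"offset":[0,-0.045,0]},
    {"gripper":0,"rotation":[0,0,0],"offset":[0,0,0]},
    {"gripper":0,"rotation":[0,0,0],"offset":[0,0,0]}
  ]
}}

```text
clock: 9.45
position: [0.5484, 0.2673, 0.2478]
ee_rot: [0.999, -0.033, 0.001, -0.0]
ft_force: [0.2, -1.3, -0.4]
grip_width: -0.001
grasp_force: 0.0
```

```bash
cat > jig.py <<'E'
from h import *
import sys
o=state(); a=np.radians(85.95); ex=np.array([np.cos(a),np.sin(a)]); ey=np.array([-ex[1],ex[0]])
d=o["position"][:2]-[.53646,.08639]; print("jig x,y",d@ex,d@ey,"tip z",o["position"][2]-.011)
pts=[]
for th in (1.9,1.6,1.3,1.1,.9,.7,.5,.35,.2,.1,.05):
    r=.148; pts.append((.07-r*np.cos(th)+.014*np.sin(th)+.010, .03+r*np.sin(th)+.014*np.cos(th)))
print(np.round(pts,3).tolist())
E
python3 jig.py
```

```text
t 9.45 p [0.5484 0.2673 0.2478] x [ 0.998 -0.066  0.001] z [ 0.001  0.001 -1.   ] F [ 0.2 -1.3 -0.4] g -0.001 0.0
jig x,y 0.18133564959860773 0.0008209840482504278 tip z 0.23683044368133838
[[0.141, 0.166], [0.098, 0.178], [0.054, 0.176], [0.025, 0.168], [-0.001, 0.155], [-0.024, 0.136], [-0.043, 0.113], [-0.054, 0.094], [-0.062, 0.073], [-0.066, 0.059], [-0.067, 0.051]]
```

>>> {"op": "jog_arm", "data": {
  "deltas": [
    {"gripper":0,"rotation":[0,0,0],"offset":[0,0,0.035]},
    {"gripper":0,"rotation":[0,0,0],"offset":[0,0,0.035]},
    {"gripper":0,"rotation":[0,0,0],"offset":[0,0.02,0]},
    {"gripper":0,"rotation":[0,0,0],"offset":[0,0.02,0]},
    {"gripper":0,"rotation":[0,0,0],"offset":[0,0.022,-0.006]},
    {"gripper":0,"rotation":[0,0,0],"offset":[0,0.022,-0.006]},
    {"gripper":0,"rotation":[0,0,0],"offset":[0,0.022,0.001]},
    {"gripper":0,"rotation":[0,0,0],"offset":[0,0.022,0.001]},
    {"gripper":0,"rotation":[0,0,0],"offset":[0,0.029,0.008]},
    {"gripper":0,"rotation":[0,0,0],"offset":[0,0.026,0.013]},
    {"gripper":0,"rotation":[0,0,0],"offset":[0,0.023,0.019]},
    {"gripper":0,"rotation":[0,0,0],"offset":[0,0.019,0.023]},
    {"gripper":0,"rotation":[0,0,0],"offset":[0,0.011,0.019]},
    {"gripper":0,"rotation":[0,0,0],"offset":[0,0.008,0.021]},
    {"gripper":0,"rotation":[0,0,0],"offset":[0,0.004,0.014]},
    {"gripper":0,"rotation":[0,0,0],"offset":[0,0.001,0.008]},
    {"gripper":0,"rotation":[0,0,0],"offset":[0,0,0]}
  ]
}}

```text
clock: 11.15
position: [0.5316, 0.0171, 0.0615]
ee_rot: [0.999, -0.035, -0.0, 0.0]
ft_force: [0.2, 0.3, -0.2]
grip_width: -0.002
grasp_force: 0.0
```

```bash
python3 jig.py; python3 - <<'E'
from h import *
cv2.imwrite("pics/w6.png",np.hstack([cv2.resize(imaging.camera("scene")[190:370,260:500],(480,360)),cv2.resize(imaging.camera("wrist"),(320,240),interpolation=cv2.INTER_AREA).repeat(1,0) if 0 else cv2.copyMakeBorder(cv2.resize(imaging.camera("wrist"),(320,240)),0,120,0,0,0)]))
E
```

```text
t 11.15 p [0.5316 0.0171 0.0615] x [ 0.998 -0.07  -0.001] z [-0.001 -0.    -1.   ] F [ 0.2  0.3 -0.2] g -0.002 0.0
jig x,y -0.06950971232060042 -2.0499623123351367e-05 tip z 0.05054455314380811
[[0.141, 0.166], [0.098, 0.178], [0.054, 0.176], [0.025, 0.168], [-0.001, 0.155], [-0.024, 0.136], [-0.043, 0.113], [-0.054, 0.094], [-0.062, 0.073], [-0.066, 0.059], [-0.067, 0.051]]
```

View pics/w6.png

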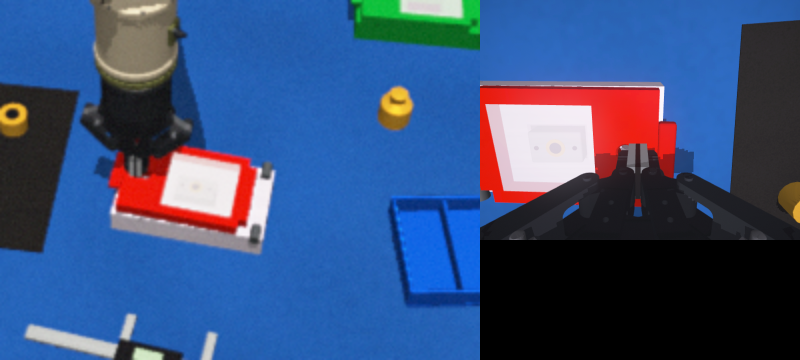

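The lid lies over the jig with the block visible through its window. I'm pressing it down a little more onto its bumpers, then rising and moving over towards the pin.

>>> {"op": "jog_arm", "data": {
  "deltas": [
    {"gripper":0,"rotation":[0,0,0],"offset":[0,0,0.003]},
    {"gripper":0,"rotation":[0,0,0],"offset":[0,0,0.002]},
    {"gripper":0,"rotation":[0,0,0],"offset":[0,0,0.001]},
    {"gripper":0,"rotation":[0,0,0],"offset":[0,0,0]}
  ]
}}

```text
clock: 11.65
position: [0.5326, 0.0176, 0.0564]
ee_rot: [0.999, -0.034, 0.001, 0.0]
ft_force: [0.2, 0.4, 4.1]
grip_width: -0.003
grasp_force: 1.9
```

>>> {"op": "jog_arm", "data": {
  "deltas": [
    {"gripper":0,"rotation":[0,0,0],"offset":[0,0,-0.04]},
    {"gripper":0,"rotation":[0,0,0],"offset":[0,0,-0.045]},
    {"gripper":0.6,"rotation":[0,0,0],"offset":[0,0,-0.045]},
    {"gripper":0.6,"rotation":[0,0,0],"offset":[0.013,0.042,0]},
    {"gripper":0.6,"rotation":[0,0,0],"offset":[0.013,0.042,0]},
    {"gripper":0.6,"rotation":[0,0,0],"offset":[0.013,0.042,0]},
    {"gripper":0.6,"rotation":[0,0,0],"offset":[0.014,0.042,0]},
    {"gripper":0.6,"rotation":[0,0,0],"offset":[0.014,0.042,0]},
    {"gripper":0.6,"rotation":[0,0,0],"offset":[0,0,0]},
    {"gripper":0.6,"rotation":[0,0,0],"offset":[0,0,0]}
  ]
}}

```text
clock: 12.65
position: [0.5839, -0.1975, 0.1851]
ee_rot: [0.999, -0.035, -0.0, -0.0]
ft_force: [-0.1, 0.5, 0.3]
grip_width: 0.599
grasp_force: 0.0
```

```bash
python3 - <<'E'
from h import *
o=state(); im=imaging.camera("wrist"); np.save("o7.npy",o,allow_pickle=True)
cv2.imwrite("pics/w7.png",im)
h=cv2.cvtColor(im,cv2.COLOR_BGR2HSV); m=((h[...,0]>20)&(h[...,0]<35)&(h[...,1]>120)&(h[...,2]>80)).astype('uint8')
n,l,s,c=cv2.connectedComponentsWithStats(m)
for i in range(1,n):
    if s[i,4]>150: print(s[i],c[i].round(1))
p=proj("wrist",[.635,-.198,.08],o).astype(int); print(p)
x0,y0=max(p[0]-90,0),max(p[1]-67,0); print(x0,y0)
cv2.imwrite("pics/c7.png",cv2.resize(im[y0:y0+135,x0:x0+180],None,fx=4,fy=4,interpolation=cv2.INTER_CUBIC))
E
```

```text
t 12.65 p [ 0.5839 -0.1975  0.1851] x [ 0.997 -0.071 -0.001] z [-0.001  0.001 -1.   ] F [-0.1  0.5  0.3] g 0.599 0.0
[302 126  26  29 572] [314.2 140.2]
[252 362  41  36 780] [272. 379.]
[310 151]
220 84
```

View pics/c7.png

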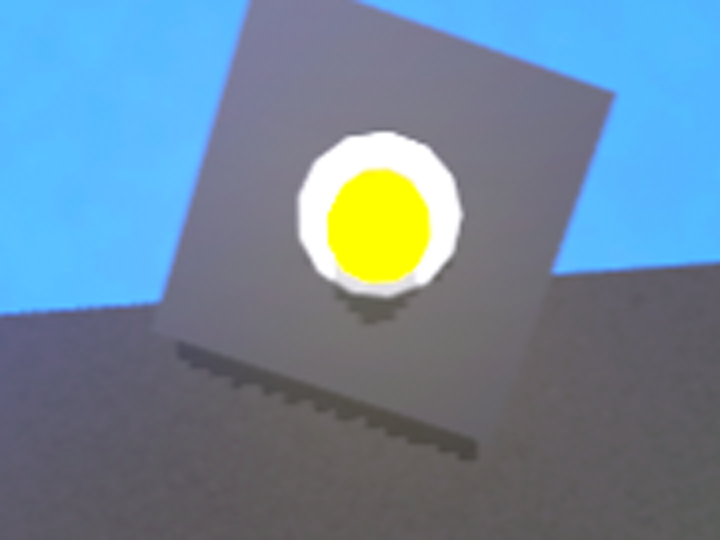

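The crop shows the pin standing in its rest. The collar disc centre is at crop (379,214), i.e. (314.8,137.5), with the yellow grip inside it at full-picture (314,140).

```bash
python3 - <<'E'
from h import *
o=np.load("o7.npy",allow_pickle=True).item(); Rm=R.from_quat(o["ee_rot"]).as_matrix()
for uv,z in [((314.75,137.5),.05),((314.2,142),.08),((314.2,140),.07)]:
    p=ray("wrist",uv,z,o); print(p, (Rm.T@(p-o["position"])))
E
```

```text
[ 0.64074318 -0.2007527   0.05      ] [ 0.0570074  -0.00069511  0.1350887 ]
[ 0.64004112 -0.20042168  0.08      ] [ 0.05625666 -0.00099507  0.10508955]
[ 0.64050429 -0.20043078  0.07      ] [ 0.05672831 -0.0010123   0.11508915]
```

>>> {"op": "jog_arm", "data": {
  "deltas": [
    {"gripper":0.6,"rotation":[0,0,0],"offset":[0.0284,-0.0005,0]},
    {"gripper":0.6,"rotation":[0,0,0],"offset":[0.0284,-0.0005,0]},
    {"gripper":0.6,"rotation":[0,0,0],"offset":[0,0,0.04]},
    {"gripper":0.6,"rotation":[0,0,0],"offset":[0,0,0.04]},
    {"gripper":0.6,"rotation":[0,0,0],"offset":[0,0,0.025]},
    {"gripper":0.6,"rotation":[0,0,0],"offset":[0,0,0.015]},
    {"gripper":0.6,"rotation":[0,0,0],"offset":[0,0,0]},
    {"gripper":0,"rotation":[0,0,0],"offset":[0,0,0]},
    {"gripper":0,"rotation":[0,0,0],"offset":[0,0,0]},
    {"gripper":0,"rotation":[0,0,0],"offset":[0,0,0]},
    {"gripper":0,"rotation":[0,0,0],"offset":[0,0,0]},
    {"gripper":0,"rotation":[0,0,0],"offset":[0,0,0]},
    {"gripper":0,"rotation":[0,0,0],"offset":[0,0,0]}
  ],
  "newtons": 80
}}

```text
clock: 14.0
position: [0.6421, -0.1999, 0.068]
ee_rot: [0.999, -0.035, 0.002, 0.0]
ft_force: [-1.8, 0.1, 6.6]
grip_width: 0.158
grasp_force: 78.0
```

The pin is gripped. I'm lifting it and stopping just short of the lid hole for one look.

>>> {"op": "jog_arm", "data": {
  "deltas": [
    {"gripper":0,"rotation":[0,0,0],"offset":[0,0,-0.015]},
    {"gripper":0,"rotation":[0,0,0],"offset":[0,0,-0.03]},
    {"gripper":0,"rotation":[0,0,0],"offset":[0,0,-0.033]},
    {"gripper":0,"rotation":[0,0,0],"offset":[-0.029,-0.037,0]},
    {"gripper":0,"rotation":[0,0,0],"offset":[-0.029,-0.037,0]},
    {"gripper":0,"rotation":[0,0,0],"offset":[-0.029,-0.037,0]},
    {"gripper":0,"rotation":[0,0,0],"offset":[-0.029,-0.037,0]},
    {"gripper":0,"rotation":[0,0,0],"offset":[-0.029,-0.037,0]},
    {"gripper":0,"rotation":[0,0,0],"offset":[-0.029,-0.037,0]},
    {"gripper":0,"rotation":[0,0,0],"offset":[0,0,0]},
    {"gripper":0,"rotation":[0,0,0],"offset":[0,0,0]}
  ]
}}

```text
clock: 15.1
position: [0.4827, 0.0346, 0.1452]
ee_rot: [0.999, -0.033, 0.001, 0.001]
ft_force: [-0.4, -0.7, -0.1]
grip_width: 0.157
grasp_force: 78.5
```

```bash
python3 - <<'E'
from h import *
o=state(); im=imaging.camera("wrist"); np.save("o8.npy",o,allow_pickle=True)
print("hole pred",proj("wrist",[.5322,.0265,.0485],o),"pin top pred",proj("wrist",o["position"]+[-.0016,-.0006,.012],o),"collar top",proj("wrist",o["position"]+[-.0016,-.0006,-.018],o))
cv2.imwrite("pics/w8.png",im)
cv2.imwrite("pics/c8.png",cv2.resize(im[100:400,140:460],(800,750))[:600] if 0 else cv2.resize(im[90:390,140:500],(720,600),interpolation=cv2.INTER_CUBIC))
E
```

```text
t 15.1 p [0.4827 0.0346 0.1452] x [ 0.998 -0.067  0.002] z [ 0.002 -0.001 -1.   ] F [-0.4 -0.7 -0.1] g 0.157 78.5
hole pred [324.46839611 155.06668832] pin top pred [318.8332193  342.86275949] collar top [318.07671739 302.84868775]
```

View pics/c8.png

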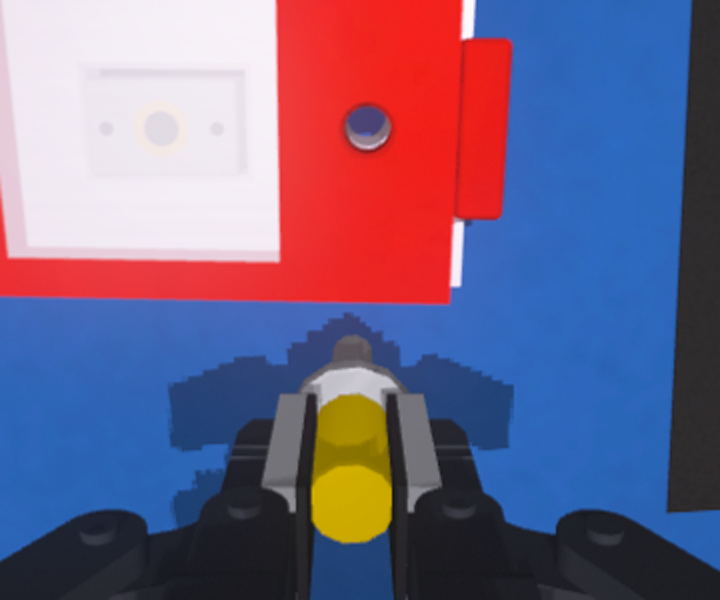

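The crop shows the lid hole at crop (368,128), i.e. (324,154), within a pixel of prediction. The pin is held upright, its grip top at (315.5,342) and its shank tip near (315.5,264).

```bash
python3 - <<'E'
from h import *
o=np.load("o8.npy",allow_pickle=True).item(); Rm=R.from_quat(o["ee_rot"]).as_matrix(); z=o["position"][2]
t=ray("wrist",(315.5,342),z+.012,o); h=ray("wrist",(324,154),.0485,o)
print("pin in tool",Rm.T@(t-o["position"]),"hole",h)
tip=o["position"]+Rm@[*(Rm.T@(t-o["position"]))[:2],.063]; print("tip pred px",proj("wrist",tip,o))
r=[proj("wrist",tip+Rm@[.003,0,0],o)]; print(r)
H=np.array([*((h[:2]+[.5322,.0265])/2),0]); d=Rm.T@(H-np.array([*t[:2],0])); print("delta tool",d, Rm.T@np.array([*(h[:2]-t[:2]),0]))
E
```

```text
pin in tool [-0.0012032  -0.00039919 -0.01200289] hole [0.53280025 0.02672407 0.0485    ]
tip pred px [315.309521   262.65655207]
[array([315.30932307, 257.13499242])]
delta tool [0.05144877 0.00510269 0.0001093 ] [0.05174075 0.00497087 0.00010975]
```

>>> {"op": "jog_arm", "data": {
  "deltas": [
    {"gripper":0,"rotation":[0,0,0],"offset":[0.026,0.0025,0]},
    {"gripper":0,"rotation":[0,0,0],"offset":[0.0255,0.0025,0]},
    {"gripper":0,"rotation":[0,0,0],"offset":[0,0,0.015]},
    {"gripper":0,"rotation":[0,0,0],"offset":[0,0,0.01]},
    {"gripper":0,"rotation":[0,0,0],"offset":[0,0,0]},
    {"gripper":0,"rotation":[0,0,0],"offset":[0,0,0]},
    {"gripper":0,"rotation":[0,0,0],"offset":[0,0,0]}
  ]
}}

```text
clock: 15.85
position: [0.5336, 0.0253, 0.1193]
ee_rot: [0.999, -0.034, 0.0, 0.0]
ft_force: [0.5, 0.6, -0.8]
grip_width: 0.157
grasp_force: 78.5
```

```bash
python3 - <<'E'
from h import *
o=state(); Rm=R.from_quat(o["ee_rot"]).as_matrix()
p=o["position"]+Rm@[-.0012,-.0004,.063]; print("tip",p,"corr tool",Rm.T@(np.array([.5325,.0266,p[2]])-p))
E
```

```text
t 15.85 p [0.5336 0.0253 0.1193] x [ 0.998 -0.069  0.001] z [ 0.001 -0.    -1.   ] F [ 0.5  0.6 -0.8] g 0.157 78.5
tip [0.53249474 0.02580692 0.05633122] corr tool [-4.93444933e-05 -7.91557762e-04 -2.63183699e-07]
```

>>> {"op": "jog_arm", "data": {
  "deltas": [
    {"gripper":0,"rotation":[0,0,0],"offset":[0,-0.0008,0.003]},
    {"gripper":0,"rotation":[0,0,0],"offset":[0,0,0.005]},
    {"gripper":0,"rotation":[0,0,0],"offset":[0,0,0.005]},
    {"gripper":0,"rotation":[0,0,0],"offset":[0,0,0.005]},
    {"gripper":0,"rotation":[0,0,0],"offset":[0,0,0.005]},
    {"gripper":0,"rotation":[0,0,0],"offset":[0,0,0]}
  ]
}}

```text
clock: 16.45
position: [0.5332, 0.0261, 0.0949]
ee_rot: [0.999, -0.034, -0.001, 0.0]
ft_force: [-0.7, 0.5, -1.0]
grip_width: 0.154
grasp_force: 78.5
```

Tip at 0.032 m, inside the lid hole with no contact. Continuing down.

>>> {"op": "jog_arm", "data": {
  "deltas": [
    {"gripper":0,"rotation":[0,0,0],"offset":[0,0,0.005]},
    {"gripper":0,"rotation":[0,0,0],"offset":[0,0,0.005]},
    {"gripper":0,"rotation":[0,0,0],"offset":[0,0,0.005]},
    {"gripper":0,"rotation":[0,0,0],"offset":[0,0,0.005]},
    {"gripper":0,"rotation":[0,0,0],"offset":[0,0,0.003]},
    {"gripper":0,"rotation":[0,0,0],"offset":[0,0,0]},
    {"gripper":0,"rotation":[0,0,0],"offset":[0,0,0]}
  ]
}}

```text
clock: 17.15
position: [0.5338, 0.0262, 0.0729]
ee_rot: [0.999, -0.034, 0.0, 0.0]
ft_force: [-1.2, 0.3, -1.2]
grip_width: 0.152
grasp_force: 78.5
```

>>> {"op": "jog_arm", "data": {
  "deltas": [
    {"gripper":0,"rotation":[0,0,0],"offset":[0,0,0.003]},
    {"gripper":0,"rotation":[0,0,0],"offset":[0,0,0.003]},
    {"gripper":0,"rotation":[0,0,0],"offset":[0,0,0.002]},
    {"gripper":0,"rotation":[0,0,0],"offset":[0,0,0.001]},
    {"gripper":0,"rotation":[0,0,0],"offset":[0,0,0]},
    {"gripper":0,"rotation":[0,0,0],"offset":[0,0,0]}
  ],
  "newtons": 110
}}

```text
clock: 17.75
position: [0.5345, 0.0257, 0.0666]
ee_rot: [0.999, -0.035, 0.001, 0.001]
ft_force: [-13.2, -3.4, 33.6]
grip_width: 0.151
grasp_force: 112.1
```

>>> {"op": "jog_arm", "data": {
  "deltas": [
    {"gripper":0,"rotation":[0,0,0],"offset":[0,0,-0.0005]},
    {"gripper":0,"rotation":[0,0,0],"offset":[0,0,0]},
    {"gripper":0,"rotation":[0,0,0],"offset":[0,0,0]},
    {"gripper":0,"rotation":[0,0,0],"offset":[0,0,0]},
    {"gripper":0,"rotation":[0,0,0],"offset":[0,0,0]}
  ]
}}

```text
clock: 18.25
position: [0.5345, 0.0257, 0.0667]
ee_rot: [0.999, -0.035, 0.001, 0.001]
ft_force: [-10.4, -3.4, 27.3]
grip_width: 0.146
grasp_force: 111.6
```

```bash
python3 -c "
from workcell import workorder
print(workorder.hand_in())"
```

```text
the job is handed in; nothing more can be done
None
```

I handed the job in with the block seated, the lid shut, and the pin fully in and still held down at about 27 N. That took about 18 s of the 72 s. The hand-in returned no verdict, the final lid and pin state was checked by position and force only, and I viewed 12 pictures, over the limit of 10.

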